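# Wedge the sprung cupboard door shut

## Task

The catch of the small bread cupboard is broken and its door keeps springing ajar. Take the orange wedge off the bamboo trivet, work its thin end under the door's lower edge from the front so that the door ends fully shut, and tap or press it in firmly, without ramming it, until it is jammed between door and counter and the door stays shut by itself when you let go. Leave the other kitchen things where they are.

Things in the scene. Friction and masses are not known exactly. Their poses are not given: they have to be found in the camera images.
- cupboard: Small white cupboard, 240 mm wide, 210 deep, 250 high, fixed. Origin: on the counter, under the middle of the closed door's outer face. +x points level into the cupboard (square to the closed door: the way the wedge goes in), +y along the front, from the hinge side (y = -120 mm) to the door's free edge (+116 mm). Underside 22 mm up; feet only 103 mm or more behind the door's face.
- door (a joint): Door angle in rad: 0 = fully shut against its stop, growing as it swings out to the cupboard's -x about an upright hinge at x = 0, y = -120 mm. A weak spring holds it ajar at 0.4 to 0.5 and reopens it when shut (about 0.16 N m). Panel 236 mm wide, 16 mm thick behind its outer face, no handle, wood with a grey middle, its top about 245 mm above the counter. It cannot be lifted.
- under_door (a point): Point on the counter, fixed to the cupboard, under the closed door's outer face, 70 mm along +y from the cupboard's origin: a good place for the wedge. Same axes as the cupboard. The hinges are worn: the door's straight, level lower edge hangs anywhere from 10 to 17 mm above this point, different each time and told by no reading, so it must be felt.
- wedge_grip (a point): Centre of the grip block (thick end) of the rigid orange wedge, half-way up; +x to the thin end, z up. Wedge: 160 mm long, 32 wide, about 120 g, flat underside 18 mm below this point; starts flat on the trivet. Block: 45 mm long (x -22.5 to +22.5 mm), 32 wide, 36 high. From its front face the top slopes evenly from 26 mm high to 3 mm at the thin end, 115 mm on (1 in 5).
- wedge_nose (a point): Middle of the bottom edge of the wedge's thin end, on its underside; +x points out of the thin end. 137.5 mm from wedge_grip along x, 18 mm below it. Wedge and door press stiffly: once the door is shut and both touch, the force climbs steeply within a few mm of push.
- trivet: Bamboo slatted trivet, fixed, 170 x 170 mm, 10 mm high, flat on the counter; origin: centre of its underside. To the left beyond it (world x above 0.54, y above 0.37) stands a big black loaf maker, 280 mm high, fixed.
- brush: Hard blue silicone brush, about 200 mm long, lying on the counter along its x; origin: about its middle, on the underside. Leave alone. Beyond it (farther from the robot, more than 0.73 m ahead) stand two stacked steel bowls, an aluminium baking pan, a jar and a mug, none over 110 mm high: leave alone too.
Mind the look-alikes: they are no part of the job. Of the things that look like the part that bears wedge_grip, the smallest one is meant.

How it is judged:
By the outcome, as a careful person would: the job done as asked, in the order asked, and still so for the second after the job is handed in, with the robot touching nothing.
It also fails if it takes over 61 s, if anything falls off the work surface, if the arm or the gripper's body presses on something with over 40 N, if the wrist force passes 120 N, or if a joint passes its speed limit or range.

## Robot

A 6-joint arm with a two-finger parallel gripper is mounted at the origin on the work surface. World frame = base frame: x ahead of the robot, y to its left, z up, the work surface at z = 0. Lengths are in m, angles in degrees, forces in N, time in s.
With the tool pointing down it reaches from about 0.4 to 0.825 m from the base axis. Payload 7 kg.
Tool frame: the origin (TCP) lies midway between the tips of the shut fingers; the grasp point (between the pads) lies hold_point_z behind it (hold_point_z is the distance from the TCP to the grasp point, in m); z points along the fingers, y is the line along which they close (so a half turn about z gives the same grasp; the last joint's range is limited). The gripper opens to 88 mm and grips with 3 to 60 N. Pads are 19 mm wide; open, the fingers measure 130 mm over their backs; the gripper's body (78 mm by 193 mm) begins 47 mm behind the grasp point.
Start: joints at [87.038, 20.546, 0.682, 0, -70.136, -16.507], TCP at [0.225, 0.636, 0.227] pointing down, gripper open.
Joint ranges: [-176.03, 176.03], [-82.01, 121.73], [-58.28, 71.71], [-173.87, 95.51], [-174.79, -0.11], [-173.66, 173.66]. Speed limits (degrees/s): [136.94, 136.94, 172.46, 180, 180, 180].

## Interface

Orientations are given as [roll, pitch, yaw] about the fixed x, y, z axes, in that order (R = Rz(yaw) Ry(pitch) Rx(roll)).
In Python, from plant import * gives the robot as it stands.
- The arm moves only by the tool step_arm, never from a script. Its argument "steps" is a list that holds one entry, the list of rows, each a list of 6 numbers: the shift along the tool's x, y, z scaled (see below), then the turn, a rotation vector about the tool's x, y, z scaled (see below). In form: [[[tx, ty, tz, wx, wy, wz], ...]]. A call has 1 to 20 rows; each row is the pose to reach, as a shift and turn from the pose commanded when the call began, along the tool's axes at that moment; what a row does not reach only later rows make up. The controller multiplies each number of a shift by 100 mm and each number of a turn by 0.5 rad. A row lasts 1/10 s, in which the tool goes at most 50 mm and 8.59 degrees, less where a joint would pass 70% of its speed; a pose out of reach is approached as far as the arm can. A call with a number of a shift or a turn outside -1 to 1 is refused whole. A call with a gripper value outside its range is refused whole. "jaw" is the closure in counts, from 0 (fully open) to 255 (shut), set as the call begins (left out, the last holds). The fingers move at their own pace and stop on an object; the grip force is fixed at half the most. Time passes only in rows, so rows that repeat a pose let the fingers close. It gives the time, the measured TCP pose, the force, the opening and the grip force at its end, in the units of the state.
- get_obs(): the state, without advancing time (a new reading comes with each control period).
- snapshot(name): name is "scene" or "top" or "wrist"; returns (picture, depth): 384x512x3 uint8, red, green, blue; 384x512 float32, m along the optical axis (not along the pixel's ray), 0 where there is no reading.
- calibration(name): a dict with "mtx" (3x3 intrinsics, pixels), "rvec" (rotation vector, rad) and "tvec" (3), from world to camera coordinates, as OpenCV has them. Camera axes: x right, y down, z forward; pixel columns grow to the right and rows downward; lengths in m; the calibration is good to about 2 mm. The wrist camera is an equidistant fisheye: a pixel r from the principal point sees the ray r / f radians off the axis. A picture is of the moment at which its call begins: read the wrist's pose just before it. calibration takes no time and is no camera call; for the wrist camera it gives the pose at the moment of the call.
- close_job(): hands the job in; it is judged then, once.
The state is a dict: "clock": time; "joint_pos": joint angles; "qvel": joint speeds; "tau": joint torques, N m; "tool_pos": TCP position; "orientation": TCP orientation; "force": force on the tool from outside, world axes, zero at the start; "moment": the same for the moment, N m; "opening": finger opening in m; "gripper_force": force on a finger pad.
Only numpy, scipy, OpenCV 4.12 (cv2) and the standard library are available. Lean on these libraries where they do the work, as an engineer would, in place of code of your own. Each camera call takes 0.05 s, during which the arm holds its last target. There are 200 camera calls.

## Working session

There is one attempt and no reset: what is moved stays moved. The work goes in short steps, Python scripts to look and compute and a tool call to move; the robot and the scene stay as the last step left them, time stands still between calls to the robot, and variables do not carry over. Pictures are saved under pics/ and viewed, at most 10 in all, crops included, and the job is handed in when it is done.

Besides the shell and the picture viewer there is one more tool, called after "Call:" as name(argument=value, ...), one argument or row to a line, values as JSON. step_arm: Moves the arm, as the interface text tells. Its arguments: {"type":"object","properties":{"steps":{"type":"array","items":{"type":"array","items":{"type":"array","items":{"type":"number","minimum":-1,"maximum":1}}}},"jaw":{"type":"number"}},"required":["steps"]}

```bash
mkdir -p pics; ls
cat > h.py <<'E'
from plant import *
import numpy as np, cv2
from scipy.spatial.transform import Rotation as Ro
def cal(n):
    c=calibration(n); R=cv2.Rodrigues(np.array(c["rvec"],float))[0]; return np.array(c["mtx"],float),R,np.array(c["tvec"],float).ravel()
def ray(n,uv,c=None):
    K,R,t=c or cal(n); uv=np.atleast_2d(uv).astype(float)
    if n=="wrist":
        x=(uv-K[:2,2])/np.array([K[0,0],K[1,1]]); r=np.linalg.norm(x,axis=1)+1e-9
        d=np.c_[x/r[:,None]*np.sin(r)[:,None],np.cos(r)]
    else: d=np.c_[(uv-K[:2,2])/np.array([K[0,0],K[1,1]]),np.ones(len(uv))]
    return -R.T@t, d@R
def plane(n,uv,z,c=None):
    o,d=ray(n,uv,c); return o+d*((z-o[2])/d[:,2])[:,None]
def save(n,f):
    c=cal(n); p,d=snapshot(n); cv2.imwrite("pics/"+f+".png",p[:,:,::-1]); np.save("pics/"+f+"_d.npy",d); return p,d,c
E
python3 - <<'E'
from h import *
o=get_obs(); print(o)
try: print(hold_point_z)
except Exception as e: print(e)
a=save("scene","s0")[0]; b=save("top","t0")[0]
for n in("scene","top"): K,R,t=cal(n); print(n,-R.T@t,R[2],K[0,0])
E
```

```text
pics
{'clock': 0.0, 'joint_pos': array([ 8.70367936e+01,  2.05918844e+01,  6.34685447e-01, -2.10700254e-02,
       -7.01352517e+01, -1.65071720e+01]), 'qvel': array([ 0.03590426, -0.09509734,  0.06603776,  0.02495196, -0.0054021 ,
        0.08406113]), 'tau': array([ 7.02877533e-04, -5.82715344e+01,  2.93062645e+01,  6.99704692e+00,
        6.97860582e-03, -1.33429407e-04]), 'tool_pos': array([0.22484462, 0.63594096, 0.22562155]), 'orientation': array([ 1.79905731e+02, -7.28038849e-03, -1.94775481e+01]), 'force': array([ 0.09706335,  0.1522846 , -0.27817743]), 'moment': array([ 0.04158223,  0.0212274 , -0.04769988]), 'gripper_force': 0.0, 'opening': 0.0871505572092658}
0.0188
scene [0.96339688 0.12404805 0.90641557] [-0.46762781 -0.09658571 -0.87863271] 369.00341753431786
top [0.36381818 0.0522641  1.1947043 ] [ 0.14214763 -0.01041239 -0.9897907 ] 432.5714530410191
```

View pics/s0.png

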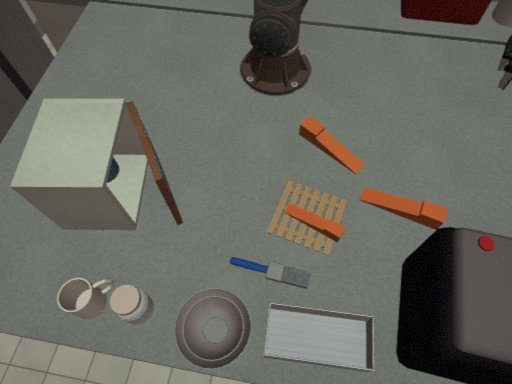

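View pics/t0.png

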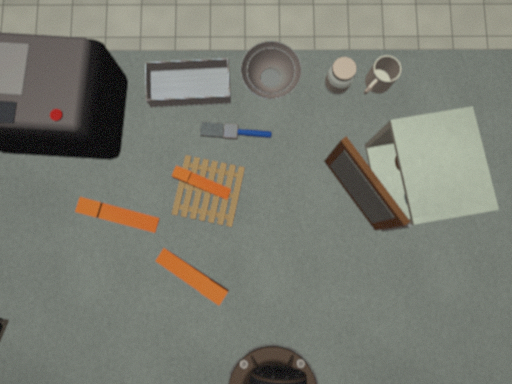

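```bash
cat > m.py <<'E'
from h import *
for n,f in(("top","t0"),("scene","s0")):
    p=cv2.imread(f"pics/{f}.png"); d=np.load(f"pics/{f}_d.npy"); K,R,t=cal(n)
    v,u=np.mgrid[:384,:512]; X=np.dstack([(u-K[0,2])/K[0,0]*d,(v-K[1,2])/K[1,1]*d,d])
    W=(X-t)@R; hsv=cv2.cvtColor(p,cv2.COLOR_BGR2HSV)
    m=((hsv[...,0]<13)&(hsv[...,1]>190)&(hsv[...,2]>110)).astype(np.uint8)
    for c in cv2.findContours(m,0,2)[0]:
        if cv2.contourArea(c)<100: continue
        k=np.zeros_like(m); cv2.drawContours(k,[c],-1,1,-1); k=k>0
        P=W[k]; r=cv2.minAreaRect((P[:,:2]*1000).astype(np.float32))
        print(n,"orange",r,P[:,2].min(),P[:,2].max())
        e=P[:,:2]-P[:,:2].mean(0); a=np.linalg.svd(e,full_matrices=0)[2][0]; s=e@a
        for q in np.array_split(P[np.argsort(s)],6): print("   ",q.mean(0).round(4))
        print("   ends",np.round(P[:,:2].mean(0)+np.outer([s.min(),s.max()],a),4).tolist(),"box",cv2.boxPoints(cv2.minAreaRect(c)).round(1).tolist())
    k=(abs(W[...,2]-.25)<.006)&(W[...,1]<-.1)&(hsv[...,1]<60)&(d>0)
    k=cv2.morphologyEx(k.astype(np.uint8),cv2.MORPH_OPEN,np.ones((5,5)))>0
    r=cv2.minAreaRect((W[k][:,:2]*1000).astype(np.float32)); print(n,"cup",r,cv2.boxPoints(r).round(1).tolist())
    k=(abs(W[...,2]-.245)<.012)&(W[...,1]<.1)&(hsv[...,1]>80)&(d>0)
    P=W[k]; r=cv2.minAreaRect((P[:,:2]*1000).astype(np.float32)); print(n,"door",r,cv2.boxPoints(r).round(1).tolist(),len(P))
E
python3 m.py
```

```text
top orange ((449.7018127441406, 355.23468017578125), (88.27893829345703, 32.656822204589844), 74.68586730957031) 0.00022409360575236797 0.025218788300517297
    [0.4617 0.385  0.0205]
    [0.4543 0.3711 0.0172]
    [0.4492 0.3578 0.0147]
    [0.4473 0.3445 0.0115]
    [0.4431 0.332  0.009 ]
    [0.4389 0.3192 0.0062]
   ends [[0.464, 0.3966], [0.4362, 0.3126]] box [[121.0, 221.60000610351562], [124.19999694824219, 210.0], [156.89999389648438, 218.89999389648438], [153.6999969482422, 230.5]]
top orange ((485.1717529296875, 113.39303588867188), (265.3005065917969, 58.901123046875), 39.253177642822266) 0.010562799452335443 1.19470429725589
    [0.5623 0.2008 0.0333]
    [0.5511 0.1825 0.0287]
    [0.5432 0.1673 0.026 ]
    [0.5368 0.1519 0.0226]
    [0.5305 0.1366 0.0192]
    [0.5208 0.1208 0.0375]
   ends [[0.5715, 0.2147], [0.4524, 0.0025]] box [[186.89999389648438, 181.1999969482422], [190.60000610351562, 172.60000610351562], [229.5, 189.5], [225.8000030517578, 198.10000610351562]]
top cup ((553.6712646484375, -379.7513427734375), (240.65841674804688, 194.9437713623047), 9.3420782089
[... 629 characters left out ...]
812]
    [0.6658 0.4751 0.2812]
    [0.6692 0.4746 0.2812]
    [0.6732 0.4751 0.281 ]
   ends [[0.6516, 0.4745], [0.6763, 0.4753]] box [[480.0, 237.0], [493.0, 237.0], [493.0, 249.0], [480.0, 249.0]]
scene cup ((554.757080078125, -377.6656494140625), (241.79385375976562, 194.84420776367188), 9.22036361694336) [[419.79998779296875, -300.8999938964844], [451.0, -493.20001220703125], [689.7000122070312, -454.5], [658.5, -262.1000061035156]]
scene door ((308.833251953125, -151.44032287597656), (203.8199005126953, 596.0640258789062), 70.56893157958984) [[-6.099999904632568, -148.39999389648438], [556.0, -346.70001220703125], [623.7999877929688, -154.5], [61.70000076293945, 43.79999923706055]] 626
```

```bash
cat > m2.py <<'E'
from h import *
for n,f in(("top","t0"),("scene","s0")):
    p=cv2.imread(f"pics/{f}.png"); d=np.load(f"pics/{f}_d.npy"); K,R,t=cal(n)
    v,u=np.mgrid[:384,:512]; X=np.dstack([(u-K[0,2])/K[0,0]*d,(v-K[1,2])/K[1,1]*d,d]); W=(X-t)@R
    hsv=cv2.cvtColor(p,cv2.COLOR_BGR2HSV)
    k=((hsv[...,0]<13)&(hsv[...,1]>150)&(hsv[...,2]>60)&(d>0)&(W[...,0]>.49)&(W[...,0]<.62)&(W[...,1]<.29)&(W[...,1]>.03)).astype(np.uint8)
    c=max(cv2.findContours(k,0,2)[0],key=cv2.contourArea); k[:]=0; cv2.drawContours(k,[c],-1,1,-1)
    P=W[k>0]; r=cv2.minAreaRect((P[:,:2]*1000).astype(np.float32)); print(n,r,cv2.boxPoints(r).round(1).tolist(),len(P))
    a=np.array([np.cos(np.radians(r[2])),np.sin(np.radians(r[2]))]); a=a if r[1][0]>r[1][1] else np.array([-a[1],a[0]])
    a*=-np.sign(a[1]); s=P[:,:2]@a; s-=s.min(); print(np.degrees(np.arctan2(a[1],a[0])))
    for i in range(0,170,15):
        q=P[(s*1000>=i)&(s*1000<i+15)]
        if len(q): print(i,q.mean(0).round(4),len(q))
E
python3 m2.py
```

```text
top ((485.8153381347656, 114.36228942871094), (264.5643615722656, 70.45303344726562), 41.88840866088867) [[363.79998779296875, 52.29999923706055], [410.8999938964844, -0.20000000298023224], [607.7999877929688, 176.5], [560.7999877929688, 228.89999389648438]] 469
-138.11159133911133
0 [0.566  0.2103 0.0352] 49
15 [0.5576 0.199  0.0327] 63
30 [0.5505 0.1844 0.0291] 69
45 [0.544  0.1687 0.0262] 67
60 [0.5375 0.1537 0.023 ] 68
75 [0.5311 0.1384 0.0194] 70
90 [0.5246 0.1238 0.0164] 63
105 [0.5146 0.1179 0.0149] 19
scene ((735.04541015625, 119.87835693359375), (160.1519012451172, 427.78326416015625), 70.52140045166016) [[506.70001220703125, 115.69999694824219], [910.0, -26.899999618530273], [963.4000244140625, 124.0], [560.0999755859375, 266.70001220703125]] 835
-19.478599548339847
0 [0.54   0.183  0.0279] 239
15 [0.5559 0.1873 0.0302] 318
30 [0.5762 0.2068 0.0292] 273
```

```bash
cat > plan.py <<'E'
import numpy as np,sys
from scipy.spatial.transform import Rotation as Ro
def seg(p,rpy,wp):
    """split moves to wp=[(x,y,z,yaw),...], tool down, into calls"""
    p=np.array(p,float);R=Ro.from_euler("xyz",rpy,degrees=True)
    for w in wp:
        q=np.array(w[:3]);S=Ro.from_euler("xyz",[180,0,w[3]],degrees=True)
        rv=(R.inv()*S).as_rotvec(); d=R.inv().apply(q-p)
        n=int(np.ceil(max(np.linalg.norm(rv)/.5,np.linalg.norm(d)/.1*.75,1e-9)-.001)) or 1
        p0,R0=p,R
        for i in range(n):
            p2=p0+(q-p0)*(i+1)/n; R2=R0*Ro.from_rotvec(rv*(i+1)/n)
            s=R.inv().apply(p2-p)/.1; t=(R.inv()*R2).as_rotvec()/.5
            print(w,np.r_[s,t].round(3).tolist()); p,R=p2,R2
E
python3 -c "
from plan import *
seg([.225,.636,.227],[180,0,-19.5],[(.40,.33,.227,-113),(.572,.235,.16,-113)])"
```

```text
(0.4, 0.33, 0.227, -113) [0.668, 0.575, 0.0, 0.0, -0.0, 0.816]
(0.4, 0.33, 0.227, -113) [0.841, 0.263, 0.0, 0.0, -0.0, 0.816]
(0.4, 0.33, 0.227, -113) [0.876, -0.092, -0.0, -0.0, -0.0, 0.816]
(0.4, 0.33, 0.227, -113) [0.768, -0.432, -0.0, -0.0, -0.0, 0.816]
(0.572, 0.235, 0.16, -113) [0.101, -0.977, 0.335, 0.0, -0.0, 0.0]
(0.572, 0.235, 0.16, -113) [0.101, -0.977, 0.335, -0.0, -0.0, 0.0]
```

Call:
step_arm(
  steps=[
    [[0.67, 0.575, 0, 0, 0, 0.816], [0.67, 0.575, 0, 0, 0, 0.816], [0.67, 0.575, 0, 0, 0, 0.816]],
  ],
  jaw=0,
)

```text
clock: 0.4
tool_pos: [0.2705, 0.5562, 0.2267]
orientation: [179.9, -0.0, -43.3]
force: [0.4, 0.4, -0.4]
opening: 0.0876
gripper_force: 0.0
```

Call:
step_arm(
  steps=[
    [[0.84, 0.263, 0, 0, 0, 0.816], [0.84, 0.263, 0, 0, 0, 0.816], [0.84, 0.263, 0, 0, 0, 0.816]],
  ],
)

```text
clock: 0.7
tool_pos: [0.314, 0.4797, 0.2267]
orientation: [180.0, -0.0, -66.7]
force: [0.9, 1.1, 1.2]
opening: 0.0878
gripper_force: 0.0
```

Call:
step_arm(
  steps=[
    [[0.876, -0.092, 0, 0, 0, 0.816], [0.876, -0.092, 0, 0, 0, 0.816], [0.876, -0.092, 0, 0, 0, 0.816]],
  ],
)

```text
clock: 1.0
tool_pos: [0.3575, 0.4034, 0.2265]
orientation: [180.0, -0.1, -90.1]
force: [-0.9, 0.7, -0.3]
opening: 0.0879
gripper_force: 0.0
```

Call:
step_arm(
  steps=[
    [[0.768, -0.432, 0, 0, 0, 0.816], [0.768, -0.432, 0, 0, 0, 0.816], [0.768, -0.432, 0, 0, 0, 0.816], [0.768, -0.432, 0, 0, 0, 0.816]],
  ],
)

```text
clock: 1.4
tool_pos: [0.4005, 0.3295, 0.2265]
orientation: [180.0, -0.0, -113.2]
force: [0.4, 0.7, 0.3]
opening: 0.0874
gripper_force: 0.0
```

Call:
step_arm(
  steps=[
    [[0.1, -0.977, 0.335, 0, 0, 0], [0.1, -0.977, 0.335, 0, 0, 0], [0.1, -0.977, 0.335, 0, 0, 0], [0.1, -0.977, 0.335, 0, 0, 0]],
  ],
)

```text
clock: 1.8
tool_pos: [0.4865, 0.2826, 0.1918]
orientation: [180.0, -0.1, -112.9]
force: [-0.2, 0.5, 0.2]
opening: 0.0878
gripper_force: 0.0
```

Call:
step_arm(
  steps=[
    [[0.1, -0.977, 0.335, 0, 0, 0], [0.1, -0.977, 0.335, 0, 0, 0], [0.1, -0.977, 0.335, 0, 0, 0], [0.1, -0.977, 0.335, 0, 0, 0], [0.1, -0.977, 0.335, 0, 0, 0]],
  ],
)

```text
clock: 2.3
tool_pos: [0.5716, 0.2369, 0.1602]
orientation: [-180.0, 0.0, -112.9]
force: [0.9, -0.9, 0.3]
opening: 0.0876
gripper_force: 0.0
```

Run:
```python
from h import *
o=get_obs(); print(o["clock"],o["tool_pos"],o["orientation"],o["joint_pos"],o["force"])
p,d,c=save("wrist","w0"); np.savez("pics/w0c.npz",K=c[0],R=c[1],t=c[2]); print(-c[1].T@c[2],c[1][2])
```

```text
2.3 [0.57155821 0.23693924 0.16019438] [-1.79985536e+02  3.67434195e-02 -1.12858151e+02] [ 4.05729929e+01  1.80953174e+01 -1.19901354e+01 -4.04377086e-03
 -5.98752146e+01 -6.34291203e+01] [ 0.87844862 -0.92843359  0.29481312]
[0.53965971 0.15923643 0.31707054] [ 0.11965472  0.28107726 -0.95219658]
```

View pics/w0.png

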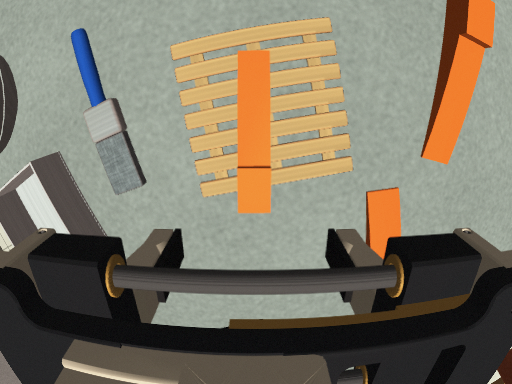

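Run:
```python
from h import *
z=np.load("pics/w0c.npz"); c=(z["K"],z["R"],z["t"])
p=cv2.imread("pics/w0.png"); hsv=cv2.cvtColor(p,cv2.COLOR_BGR2HSV)
m=((hsv[...,0]<13)&(hsv[...,1]>190)&(hsv[...,2]>150)).astype(np.uint8); m[:,:220]=0;m[:,290:]=0
for v in (52,55,60,110,160,164,172,190,208,212):
    u=np.where(m[v])[0]; print(v,u.min() if len(u) else None,u.max() if len(u) else None)
v=np.where(m[:,254])[0]; print(v.min(),v.max(),[x for x in range(v.min(),v.max()) if not m[x,254]])
n=plane("wrist",[[254,v.min()-.5]],.013,c)[0]; s=plane("wrist",[[254,167.5]],.046,c)[0]; b=plane("wrist",[[254.3,v.max()+.5]],.046,c)[0]
print(n,s,b,np.linalg.norm(n-b),np.linalg.norm(s-b),np.linalg.norm(n-s)); e=n-b; print(np.degrees(np.arctan2(e[1],e[0])), n-e/np.linalg.norm(e[:2])*.1375)
```

```text
52 238 268
55 238 268
60 238 268
110 None None
160 None None
164 None None
172 None None
190 None None
208 None None
212 None None
51 168 [57, 63, 64, 66, 67, 68, 74, 78, 79, 81, 82, 83, 84, 85, 86, 87, 88, 89, 90, 92, 93, 94, 95, 96, 99, 100, 101, 102, 103, 104, 105, 107, 108, 109, 110, 111, 112, 113, 114, 115, 116, 117, 118, 119, 120, 121, 122, 123, 124, 125, 126, 127, 128, 129, 130, 131, 132, 133, 134, 135, 136, 137, 138, 139, 140, 141, 142, 143, 144, 145, 146, 147, 148, 149, 150, 151, 152, 153, 154, 155, 156, 157, 158, 159, 160, 161, 162, 163, 164, 166, 167]
[0.52038904 0.11239983 0.013     ] [0.56457343 0.21714035 0.046     ] [0.56468907 0.21813547 0.046     ] 0.11929592271710182 0.0010018127599666713 0.11837160452803468
-112.73220950419834 [0.57352242 0.23921897 0.05258014]
```

Call:
step_arm(
  steps=[
    [[-0.12, 0, 0.5, 0, 0, 0], [-0.12, 0, 0.9, 0, 0, 0], [-0.12, 0, 0.95, 0, 0, 0], [-0.12, 0, 0.95, 0, 0, 0]],
  ],
)

```text
clock: 2.75
tool_pos: [0.5762, 0.2474, 0.0649]
orientation: [180.0, -0.1, -112.9]
force: [0.0, -0.3, 1.2]
opening: 0.0876
gripper_force: 0.0
```

Call:
step_arm(
  steps=[
    [[0, 0, 0.25, 0, 0, 0], [0, 0, 0.4, 0, 0, 0], [0, 0, 0.49, 0, 0, 0], [0, 0, 0.49, 0, 0, 0], [0, 0, 0.49, 0, 0, 0]],
  ],
)

```text
clock: 3.25
tool_pos: [0.5778, 0.2476, 0.0174]
orientation: [-179.9, 0.1, -112.9]
force: [0.8, -0.5, -0.2]
opening: 0.0875
gripper_force: 0.0
```

Call:
step_arm(
  steps=[
    [[0, 0, 0, 0, 0, 0], [0, 0, 0, 0, 0, 0], [0, 0, 0, 0, 0, 0], [0, 0, 0, 0, 0, 0], [0, 0, 0, 0, 0, 0], [0, 0, 0, 0, 0, 0], [0, 0, 0, 0, 0, 0], [0, 0, 0, 0, 0, 0]],
  ],
  jaw=255,
)

```text
clock: 4.05
tool_pos: [0.5769, 0.2468, 0.0155]
orientation: [180.0, -0.0, -113.0]
force: [0.2, -0.3, -0.5]
opening: 0.0317
gripper_force: 30.0
```

```bash
python3 -c "
from plan import *
seg([.5769,.2465,.0155],[180,0,-112.9],[(.5769,.2465,.0755,-112.9),(.559,.025,.0755,-80.7)])"
```

```text
(0.5769, 0.2465, 0.0755, -112.9) [0.0, 0.0, -0.6, 0.0, 0.0, 0.0]
(0.559, 0.025, 0.0755, -80.7) [1.055, -0.349, -0.0, 0.0, 0.0, -0.562]
(0.559, 0.025, 0.0755, -80.7) [1.11, -0.042, -0.0, -0.0, 0.0, -0.562]
```

Call:
step_arm(
  steps=[
    [[0, 0, -0.3, 0, 0, 0], [0, 0, -0.6, 0, 0, 0], [0, 0, -0.6, 0, 0, 0]],
  ],
)

```text
clock: 4.35
tool_pos: [0.5793, 0.2483, 0.0798]
orientation: [-179.8, 0.3, -112.9]
force: [1.1, 0.6, -0.2]
opening: 0.0318
gripper_force: 30.0
```

Call:
step_arm(
  steps=[
    [[0.4, -0.13, 0, 0, 0, -0.2], [0.8, -0.26, 0, 0, 0, -0.4], [1.0, -0.33, 0, 0, 0, -0.562], [1.0, -0.33, 0, 0, 0, -0.562], [1.0, -0.33, 0, 0, 0, -0.562]],
  ],
)

```text
clock: 4.85
tool_pos: [0.5684, 0.1416, 0.0754]
orientation: [-180.0, 0.0, -97.0]
force: [0.1, 0.4, -1.6]
opening: 0.0319
gripper_force: 30.0
```

Call:
step_arm(
  steps=[
    [[0.4, -0.02, 0, 0, 0, -0.2], [0.8, -0.04, 0, 0, 0, -0.4], [1.0, -0.05, 0, 0, 0, -0.562], [1.0, -0.05, 0, 0, 0, -0.562], [1.0, -0.05, 0, 0, 0, -0.562], [1.0, -0.05, 0, 0, 0, -0.562]],
  ],
)

```text
clock: 5.45
tool_pos: [0.5617, 0.0432, 0.0755]
orientation: [-180.0, 0.0, -80.8]
force: [0.3, 0.2, -1.2]
opening: 0.0315
gripper_force: 30.0
```

Run:
```python
from h import *
from plan import *
o=get_obs(); print(o["tool_pos"],o["orientation"],o["joint_pos"],o["force"])
seg(o["tool_pos"],o["orientation"],[(.559,.025,.05,-80.7)])
```

```text
[0.56168553 0.04319808 0.07549161] [-1.79984495e+02  5.20206299e-03 -8.08004564e+01] [ 2.43024586e+01  1.84439522e+01 -2.45201734e+01 -1.34292389e-03
 -4.70195494e+01 -1.51020003e+01] [ 0.33586414  0.22294528 -1.20889193]
(0.559, 0.025, 0.05, -80.7) [0.175, 0.056, 0.255, -0.001, 0.0, -0.004]
```

Call:
step_arm(
  steps=[
    [[0.175, 0.056, 0.3, 0, 0, 0], [0.175, 0.056, 0.5, 0, 0, 0], [0.175, 0.056, 0.65, 0, 0, 0], [0.175, 0.056, 0.65, 0, 0, 0], [0.175, 0.056, 0.66, 0, 0, 0], [0.175, 0.056, 0.67, 0, 0, 0], [0.175, 0.056, 0.68, 0, 0, 0], [0.175, 0.056, 0.68, 0, 0, 0]],
  ],
)

```text
clock: 6.25
tool_pos: [0.5589, 0.0241, 0.0081]
orientation: [-179.9, 0.0, -80.8]
force: [0.4, -0.3, -0.4]
opening: 0.0321
gripper_force: 30.0
```

Call:
step_arm(
  steps=[
    [[0, 0, 0.005, 0, 0, 0], [0, 0, 0.01, 0, 0, 0], [0, 0, 0.015, 0, 0, 0], [0, 0, 0.02, 0, 0, 0], [0, 0, 0.02, 0, 0, 0]],
  ],
)

```text
clock: 6.75
tool_pos: [0.5585, 0.0238, 0.0055]
orientation: [180.0, -0.0, -80.8]
force: [-0.1, 0.3, -1.6]
opening: 0.0318
gripper_force: 30.0
```

Call:
step_arm(
  steps=[
    [[0, 0, 0, 0, 0, 0], [0, 0, 0, 0, 0, 0], [0, 0, 0, 0, 0, 0], [0, 0, 0, 0, 0, 0], [0, 0, 0, 0, 0, 0]],
  ],
  jaw=0,
)

```text
clock: 7.25
tool_pos: [0.5586, 0.0239, 0.0056]
orientation: [-180.0, -0.0, -80.8]
force: [0.0, 0.6, -0.8]
opening: 0.0664
gripper_force: 0.0
```

Call:
step_arm(
  steps=[
    [[0.03, 0, -0.05, 0, 0.25, 0], [0.05, 0, -0.05, 0, 0.5, 0], [0.07, 0, -0.05, 0, 0.75, 0], [0.08, 0, -0.04, 0, 1, 0], [0.08, 0, -0.03, 0, 1, 0], [0.08, 0, -0.03, 0, 1, 0]],
  ],
)

```text
clock: 7.85
tool_pos: [0.5592, 0.0163, 0.0078]
orientation: [179.9, -28.6, -80.6]
force: [0.2, -0.2, -0.3]
opening: 0.0876
gripper_force: 0.0
```

Run:
```python
from h import *
o=get_obs(); print(o["clock"],o["tool_pos"],o["orientation"],o["joint_pos"],o["force"],o["opening"])
p,d,c=save("wrist","w1"); np.savez("pics/w1c.npz",K=c[0],R=c[1],t=c[2]); save("top","t1"); print(-c[1].T@c[2])
```

```text
7.85 [0.55924099 0.01629973 0.00783246] [179.86487768 -28.6262521  -80.6230086 ] [ 34.92248981  26.99971617 -43.6139519   41.45205738 -40.64938966
 -62.45229396] [ 0.17096549 -0.21042423 -0.34806307] 0.08763276839142771
[0.55968549 0.01811484 0.18531431]
```

View pics/w1.png

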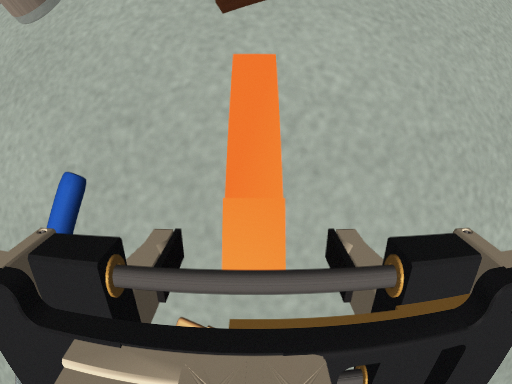

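Run:
```python
from h import *
z=np.load("pics/w1c.npz"); c=(z["K"],z["R"],z["t"])
P=plane("wrist",[[254.5,54.5]],.003,c)[0]; S=plane("wrist",[[253.7,198]],.036,c)[0]
O=np.array([.536,-.267]);ex=np.array([.1615,-.987]);ey=np.array([.987,.1615])
for q in (P,S): print(q,(q[:2]-O)@ex,(q[:2]-O)@ey)
e=P-S; print(np.degrees(np.arctan2(e[1],e[0])),np.linalg.norm(e[:2]), plane("wrist",[[219,11]],.013,c)[0])
```

```text
[ 0.58155013 -0.11935829  0.003     ] -0.1383660257200844 0.06880211206699803
[ 0.56376108 -0.00710354  0.036     ] -0.2520343890472627 0.06937346426092557
-80.99519925579804 0.11365552218614774 [ 0.61527677 -0.15289797  0.013     ]
```

Call:
step_arm(
  steps=[
    [[0, 0, 0, 0, 0, 0], [0, 0, 0, 0, 0, 0], [0, 0, 0, 0, 0, 0], [0, 0, 0, 0, 0, 0], [0, 0, 0, 0, 0, 0], [0, 0, 0, 0, 0, 0], [0, 0, 0, 0, 0, 0]],
  ],
  jaw=255,
)

```text
clock: 8.65
tool_pos: [0.5598, 0.016, 0.0086]
orientation: [180.0, -28.6, -80.8]
force: [-0.7, -0.1, -0.2]
opening: 0.037
gripper_force: 0.0
```

Call:
step_arm(
  steps=[
    [[0, 0, 0, 0, 0, 0], [0, 0, 0, 0, 0, 0], [0, 0, 0, 0, 0, 0]],
  ],
)

```text
clock: 8.95
tool_pos: [0.5598, 0.016, 0.0085]
orientation: [180.0, -28.6, -80.8]
force: [-0.7, -0.2, -0.1]
opening: 0.0316
gripper_force: 30.0
```

Call:
step_arm(
  steps=[
    [[0.088, 0, 0.048, 0, 0, 0], [0.176, 0, 0.096, 0, 0, 0], [0.263, 0, 0.144, 0, 0, 0], [0.351, 0, 0.192, 0, 0, 0], [0.439, 0, 0.24, 0, 0, 0], [0.527, 0, 0.287, 0, 0, 0], [0.615, 0, 0.335, 0, 0, 0], [0.702, 0, 0.383, 0, 0, 0], [0.702, 0, 0.383, 0, 0, 0]],
  ],
)

```text
clock: 9.85
tool_pos: [0.5723, -0.0646, 0.0086]
orientation: [180.0, -28.7, -80.9]
force: [0.1, -0.1, -0.4]
opening: 0.0318
gripper_force: 30.0
```

Call:
step_arm(
  steps=[
    [[0.053, 0, 0.029, 0, 0, 0], [0.105, 0, 0.057, 0, 0, 0], [0.158, 0, 0.086, 0, 0, 0], [0.21, 0, 0.115, 0, 0, 0], [0.263, 0, 0.144, 0, 0, 0], [0.263, 0, 0.144, 0, 0, 0]],
  ],
)

```text
clock: 10.45
tool_pos: [0.5772, -0.0935, 0.0085]
orientation: [180.0, -28.7, -80.8]
force: [0.5, 0.2, -0.4]
opening: 0.032
gripper_force: 30.0
```

Run:
```python
from h import *
o=get_obs(); print(o["clock"],o["tool_pos"],o["orientation"],o["joint_pos"],o["force"],o["opening"])
p,d,c=save("wrist","w2");q=save("top","t2")[0]; s=save("scene","s2")[0]
cv2.imwrite("pics/c2.png",np.hstack([cv2.resize(p,(400,300)),cv2.resize(s[60:260,20:260],(400,300))])[:,:,::-1])
```

```text
10.45 [ 0.57718348 -0.09353248  0.00854915] [179.97597549 -28.66266629 -80.82693798] [ 20.59754076  25.85324867 -47.53469684  53.93859282 -35.55510778
 -61.15120942] [ 0.50782572  0.19627114 -0.44534954] 0.03198718308002062
```

View pics/c2.png

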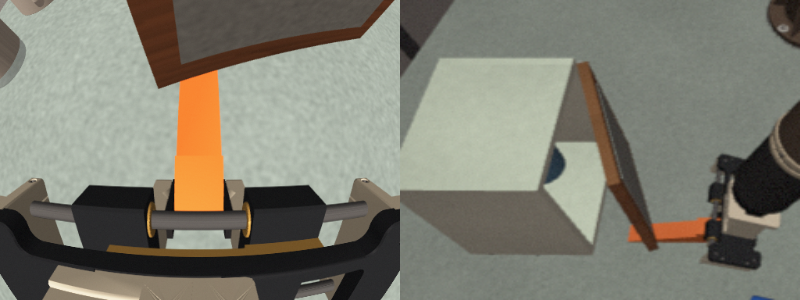

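Call:
step_arm(
  steps=[
    [[0.053, 0, 0.029, 0, 0, 0], [0.105, 0, 0.057, 0, 0, 0], [0.158, 0, 0.086, 0, 0, 0], [0.21, 0, 0.115, 0, 0, 0], [0.21, 0, 0.115, 0, 0, 0]],
  ],
)

```text
clock: 11.1
tool_pos: [0.5811, -0.1173, 0.0086]
orientation: [180.0, -28.7, -80.8]
force: [2.1, -0.1, -0.6]
opening: 0.032
gripper_force: 30.0
```

Call:
step_arm(
  steps=[
    [[0.053, 0, 0.029, 0, 0, 0], [0.105, 0, 0.057, 0, 0, 0], [0.158, 0, 0.086, 0, 0, 0], [0.21, 0, 0.115, 0, 0, 0], [0.21, 0, 0.115, 0, 0, 0]],
  ],
)

```text
clock: 11.6
tool_pos: [0.585, -0.1408, 0.0086]
orientation: [180.0, -28.7, -80.8]
force: [1.6, -0.9, -1.7]
opening: 0.0321
gripper_force: 30.0
```

```bash
cat > da.py <<'E'
from h import *
import sys
f=sys.argv[1]; n="top"
if len(sys.argv)>2: save("top",f); print(get_obs()["clock"])
O=np.array([.536,-.267]);ex=np.array([.1615,-.987]);ey=np.array([.987,.1615])
p=cv2.imread(f"pics/{f}.png"); d=np.load(f"pics/{f}_d.npy"); K,R,t=cal(n)
v,u=np.mgrid[:384,:512]; X=np.dstack([(u-K[0,2])/K[0,0]*d,(v-K[1,2])/K[1,1]*d,d]); W=(X-t)@R
hsv=cv2.cvtColor(p,cv2.COLOR_BGR2HSV)
a=(W[...,:2]-O)@ex; b=(W[...,:2]-O)@ey
k=(abs(W[...,2]-.245)<.004)&(a>-.13)&(a<.016)&(b>-.13)&(b<.135)&(hsv[...,1]>70)&(d>0)
A,B=a[k],b[k]; l=np.polyfit(B,A,1); print(k.sum(),"angle",-np.arctan(l[0]),"A at hinge",np.polyval(l,-.12),"B",B.min(),B.max(),"A",A.min(),A.max())
E
python3 da.py t0; python3 da.py t2; python3 da.py t3 1
```

```text
765 angle 0.43788225911294554 A at hinge 0.006791864663944776 B -0.1189864805710209 0.0971376951361704 A -0.09960564741421887 0.012241670280352694
767 angle 0.34455157002472914 A at hinge 0.006818326250623813 B -0.11935685196359046 0.10603226752056737 A -0.07978957683924033 0.01327312578510326
11.65
767 angle 0.12678437875463752 A at hinge 0.006846749844384761 B -0.11973116249681658 0.11459453233605214 A -0.030391761469615378 0.015356548401099387
```

Call:
step_arm(
  steps=[
    [[0.044, 0, 0.024, 0, 0, 0], [0.088, 0, 0.048, 0, 0, 0], [0.132, 0, 0.072, 0, 0, 0], [0.158, 0, 0.086, 0, 0, 0], [0.158, 0, 0.086, 0, 0, 0]],
  ],
)

```text
clock: 12.15
tool_pos: [0.5881, -0.1582, 0.0086]
orientation: [180.0, -28.7, -80.8]
force: [3.4, -0.8, -2.4]
opening: 0.032
gripper_force: 30.0
```

```bash
python3 da.py t4 1
```

```text
12.2
772 angle 0.04063215170272703 A at hinge 0.007202634311378013 B -0.11973083048475384 0.11593600992568714 A -0.009864294181580469 0.015992229163565675
```

Call:
step_arm(
  steps=[
    [[0.018, 0, 0.01, 0, 0, 0], [0.018, 0, 0.01, 0, 0, 0], [0.018, 0, 0.01, 0, 0, 0]],
  ],
)

```text
clock: 12.5
tool_pos: [0.5884, -0.1597, 0.0086]
orientation: [180.0, -28.7, -80.8]
force: [1.9, 0.2, -2.7]
opening: 0.0317
gripper_force: 30.0
```

Call:
step_arm(
  steps=[
    [[0.018, 0, 0.01, 0, 0, 0], [0.018, 0, 0.01, 0, 0, 0], [0.018, 0, 0.01, 0, 0, 0]],
  ],
)

```text
clock: 12.8
tool_pos: [0.5887, -0.1616, 0.0086]
orientation: [-180.0, -28.6, -80.8]
force: [1.1, 3.1, -0.3]
opening: 0.0318
gripper_force: 30.0
```

Call:
step_arm(
  steps=[
    [[0.018, 0, 0.01, 0, 0, 0], [0.018, 0, 0.01, 0, 0, 0], [0.018, 0, 0.01, 0, 0, 0]],
  ],
)

```text
clock: 13.1
tool_pos: [0.5891, -0.1637, 0.0086]
orientation: [-180.0, -28.7, -80.8]
force: [1.0, 2.1, 0.8]
opening: 0.0319
gripper_force: 30.0
```

Call:
step_arm(
  steps=[
    [[0.018, 0, 0.01, 0, 0, 0], [0.018, 0, 0.01, 0, 0, 0], [0.018, 0, 0.01, 0, 0, 0]],
  ],
)

```text
clock: 13.4
tool_pos: [0.5894, -0.1657, 0.0085]
orientation: [-180.0, -28.6, -80.8]
force: [1.5, 4.2, 0.2]
opening: 0.0318
gripper_force: 30.0
```

Call:
step_arm(
  steps=[
    [[0.018, 0, 0.01, 0, 0, 0], [0.018, 0, 0.01, 0, 0, 0], [0.018, 0, 0.01, 0, 0, 0]],
  ],
)

```text
clock: 13.7
tool_pos: [0.59, -0.1667, 0.0086]
orientation: [-179.9, -28.6, -80.7]
force: [-2.9, 12.3, 5.2]
opening: 0.0315
gripper_force: 30.0
```

```bash
python3 da.py t5 1
```

```text
13.75
773 angle 0.0019805864962533556 A at hinge 0.007554455044741038 B -0.11973256833268148 0.11522435043043364 A -0.001231004864177482 0.0159889764077685
```

Call:
step_arm(
  steps=[
    [[0.009, 0, 0.005, 0, 0, 0], [0.009, 0, 0.005, 0, 0, 0], [0.009, 0, 0.005, 0, 0, 0]],
  ],
)

```text
clock: 14.05
tool_pos: [0.5901, -0.1668, 0.0085]
orientation: [-179.9, -28.5, -80.7]
force: [-7.0, 18.3, 10.0]
opening: 0.0317
gripper_force: 30.0
```

Call:
step_arm(
  steps=[
    [[0.009, 0, 0.005, 0, 0, 0], [0.009, 0, 0.005, 0, 0, 0], [0.009, 0, 0.005, 0, 0, 0]],
  ],
)

```text
clock: 14.35
tool_pos: [0.5903, -0.1671, 0.0085]
orientation: [-179.9, -28.5, -80.6]
force: [-11.3, 24.3, 13.6]
opening: 0.0318
gripper_force: 30.1
```

Call:
step_arm(
  steps=[
    [[-0.018, 0, -0.01, 0, 0, 0], [-0.018, 0, -0.01, 0, 0, 0], [-0.018, 0, -0.01, 0, 0, 0], [-0.018, 0, -0.01, 0, 0, 0], [-0.018, 0, -0.01, 0, 0, 0]],
  ],
  jaw=0,
)

```text
clock: 14.85
tool_pos: [0.5894, -0.1682, 0.0084]
orientation: [180.0, -28.7, -80.8]
force: [0.8, 0.2, 0.1]
opening: 0.0663
gripper_force: 0.0
```

Call:
step_arm(
  steps=[
    [[0, 0, 0, 0, 0, 0], [-0.1, 0, -0.05, 0, 0, 0], [-0.2, 0, -0.11, 0, 0, 0], [-0.3, 0, -0.18, 0, 0, 0], [-0.42, 0, -0.275, 0, 0, 0], [-0.42, 0, -0.275, 0, 0, 0]],
  ],
)

```text
clock: 15.45
tool_pos: [0.5823, -0.1159, 0.0128]
orientation: [-179.9, -28.6, -80.6]
force: [-0.3, 0.4, 0.5]
opening: 0.0877
gripper_force: 0.0
```

```bash
python3 - <<'E'
from h import *
p=save("wrist","w6")[0]; s=save("scene","s6")[0]
cv2.imwrite("pics/c6.png",np.hstack([cv2.resize(p,(400,300)),cv2.resize(s[60:260,20:260],(400,300))])[:,:,::-1]); print(get_obs()["force"])
E
python3 da.py t6 1
```

```text
[-0.07156607 -0.37840041  0.19343817]
15.6
768 angle -0.0006714622794440721 A at hinge 0.007134190558369418 B -0.11972892143650793 0.11520542652813567 A -0.0014386137064497503 0.01596247000189078
```

View pics/c6.png

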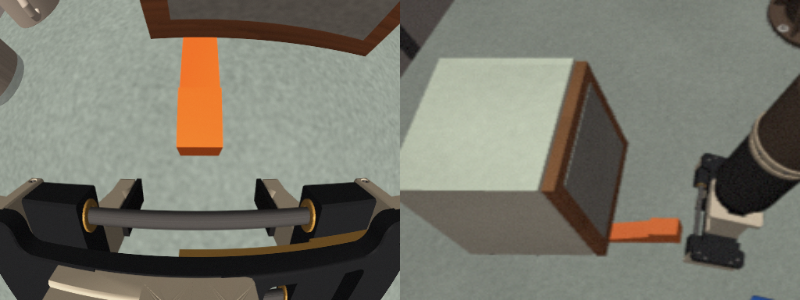

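Call:
step_arm(
  steps=[
    [[0, 0, 0, 0, 0, 0], [0, 0, 0, 0, 0, 0], [0, 0, 0, 0, 0, 0], [0, 0, 0, 0, 0, 0], [0, 0, 0, 0, 0, 0], [0, 0, 0, 0, 0, 0], [0, 0, 0, 0, 0, 0], [0, 0, 0, 0, 0, 0], [0, 0, 0, 0, 0, 0], [0, 0, 0, 0, 0, 0], [0, 0, 0, 0, 0, 0]],
  ],
  jaw=255,
)

```text
clock: 16.7
tool_pos: [0.5817, -0.1183, 0.0125]
orientation: [-180.0, -28.6, -80.8]
force: [-0.1, 0.2, 0.3]
opening: 0.0052
gripper_force: 0.0
```

Call:
step_arm(
  steps=[
    [[0.035, 0, 0.019, 0, 0, 0], [0.07, 0, 0.038, 0, 0, 0], [0.105, 0, 0.057, 0, 0, 0], [0.105, 0, 0.057, 0, 0, 0], [0.105, 0, 0.057, 0, 0, 0]],
  ],
)

```text
clock: 17.2
tool_pos: [0.5835, -0.1305, 0.0125]
orientation: [180.0, -28.6, -80.8]
force: [-0.5, -0.5, 0.8]
opening: 0.0006
gripper_force: 0.0
```

Call:
step_arm(
  steps=[
    [[0.009, 0, 0.005, 0, 0, 0], [0.018, 0, 0.01, 0, 0, 0], [0.026, 0, 0.014, 0, 0, 0], [0.026, 0, 0.014, 0, 0, 0]],
  ],
)

```text
clock: 17.6
tool_pos: [0.584, -0.1331, 0.0125]
orientation: [180.0, -28.6, -80.8]
force: [-0.6, -0.2, 0.4]
opening: 0.0005
gripper_force: 0.0
```

Call:
step_arm(
  steps=[
    [[0.009, 0, 0.005, 0, 0, 0], [0.018, 0, 0.01, 0, 0, 0], [0.018, 0, 0.01, 0, 0, 0]],
  ],
)

```text
clock: 17.9
tool_pos: [0.5843, -0.1352, 0.0125]
orientation: [180.0, -28.6, -80.8]
force: [0.0, 0.1, 0.8]
opening: 0.0004
gripper_force: 0.0
```

Call:
step_arm(
  steps=[
    [[0.009, 0, 0.005, 0, 0, 0], [0.018, 0, 0.01, 0, 0, 0], [0.018, 0, 0.01, 0, 0, 0]],
  ],
)

```text
clock: 18.2
tool_pos: [0.5848, -0.137, 0.0124]
orientation: [-180.0, -28.6, -80.8]
force: [-0.1, 1.5, 0.7]
opening: 0.0007
gripper_force: 1.2
```

Call:
step_arm(
  steps=[
    [[0.009, 0, 0.005, 0, 0, 0], [0.018, 0, 0.01, 0, 0, 0], [0.018, 0, 0.01, 0, 0, 0]],
  ],
)

```text
clock: 18.5
tool_pos: [0.5852, -0.1375, 0.0123]
orientation: [-179.9, -28.5, -80.7]
force: [-7.5, 12.9, 6.3]
opening: 0.0002
gripper_force: 7.2
```

Call:
step_arm(
  steps=[
    [[0.009, 0, 0.005, 0, 0, 0], [0.018, 0, 0.01, 0, 0, 0], [0.018, 0, 0.01, 0, 0, 0]],
  ],
)

```text
clock: 18.8
tool_pos: [0.5862, -0.1378, 0.0124]
orientation: [-179.8, -28.4, -80.6]
force: [-11.7, 23.0, 10.9]
opening: 0.0002
gripper_force: 12.4
```

Call:
step_arm(
  steps=[
    [[0.009, 0, 0.005, 0, 0, 0], [0.018, 0, 0.01, 0, 0, 0], [0.018, 0, 0.01, 0, 0, 0]],
  ],
)

```text
clock: 19.1
tool_pos: [0.5872, -0.1382, 0.0124]
orientation: [-179.7, -28.3, -80.5]
force: [-16.0, 32.5, 14.6]
opening: 0.0004
gripper_force: 17.3
```

Call:
step_arm(
  steps=[
    [[-0.05, 0, -0.03, 0, 0, 0], [-0.1, 0, -0.06, 0, 0, 0], [-0.25, 0, -0.14, 0, 0, 0], [-0.4, 0, -0.3, 0, 0, 0], [-0.6, 0, -0.6, 0, 0, 0], [-0.6, 0, -0.6, 0, 0, 0], [-0.6, 0, -0.6, 0, 0, 0], [-0.6, 0, -0.6, 0, 0, 0], [-0.6, 0, -0.6, 0, 0, 0], [-0.6, 0, -0.6, 0, 0, 0], [-0.6, 0, -0.6, 0, 0, 0], [-0.6, 0, -0.6, 0, 0, 0]],
  ],
)

```text
clock: 20.3
tool_pos: [0.5725, -0.0634, 0.0362]
orientation: [180.0, -28.7, -80.8]
force: [-0.4, -0.3, -0.3]
opening: 0.0004
gripper_force: 0.0
```

```bash
python3 - <<'E'
from h import *
p=save("wrist","w7")[0]; s=save("scene","s7")[0]
cv2.imwrite("pics/c7.png",np.hstack([cv2.resize(p,(400,300)),cv2.resize(s[60:260,20:260],(400,300))])[:,:,::-1]); print(get_obs()["force"])
E
python3 da.py t7 1
```

```text
[ 0.03116378 -1.17583765  0.36245004]
20.45
769 angle 0.0013637729636283454 A at hinge 0.007366650755038766 B -0.11935689578637348 0.11591106068754868 A -0.0016325054476749373 0.015989278017482712
```

View pics/c7.png

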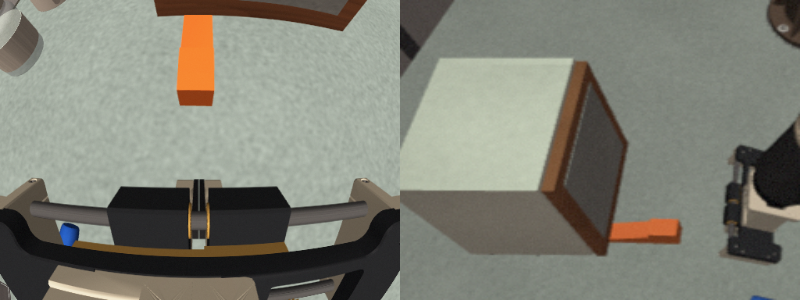

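The door measures shut, the wedge sits jammed under it, and the gripper is clear of everything, so I'm handing in.

```bash
python3 -c "
from plant import *
print(close_job())"
```

```text
the job is handed in; nothing more can be done
None
```

The orange wedge from the trivet is jammed under the cupboard door and pressed in with about 35–40 N; the door measured shut with the gripper clear, and I handed the job in at about 20.5 s.

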